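# Fit the matching half-hub to the keyed test shaft

## Robot

A 7-joint arm with a two-finger parallel gripper is mounted at the origin on a cart in front of the work surface, level with it; the furniture and walls round the work are solid. World frame = base frame: x ahead of the robot, y to its left, z up, the work surface at z = 0. Lengths are in m, angles in rad, forces in N, time in s.
With the tool pointing down it reaches from about 0.4 to 0.85 m from the base axis. Payload 10.4 kg.
Tool frame: the origin (TCP) lies at the very end of the fingers, on their centre line; the grasp point (between the pads) lies 19 mm behind it (manip.pinch_z is the distance from the TCP to the grasp point, in m); z points along the fingers, y is the line along which they close (so a half turn about z gives the same grasp; the last joint's range is limited). The gripper opens to 85 mm and grips with 20 to 120 N. Pads are 22 mm wide; open, the fingers measure 114 mm over their backs; the gripper's body (76 mm by 85 mm) begins 54 mm behind the grasp point. The pads swing forward as they close: fully open they stand 13 mm farther back than shut.
Start: joints at [-1.346, 0.332, -0.065, 1.46, 0.022, 1.35, -0.088], TCP at [0.153, 0.606, 0.231] pointing down, gripper open.
Joint ranges: [-2.6, 2.6], [-0.5, 2.12], [-1.47, 1.34], [0.16, 2.42], [-1.27, 4.41], [0.06, 2.06], [-2.6, 2.6]. Speed limits (rad/s): [2.22, 2.22, 2.79, 2.79, 3.14, 3.14, 3.14].

## Interface

Orientations are given as a unit quaternion [x, y, z, w].
In Python, from workcell import manip gives the robot as it stands. The module is installed in compiled form; this text tells all that it offers.
- The arm moves only by the shell command python3 -m creep 'ROWS' [OPENING] [FORCE]. ROWS is a JSON object of lists of equal length, an entry for each row: "slide": the shift along the tool's x, y, z in m, a list of three; "twist": the turn about the tool's z in degrees. A call has 1 to 8 rows; each row shifts and turns the commanded pose from where the row before left it, along the tool's axes as they then stand; what a row does not reach is not made up. A row lasts 1/8 s, in which the tool goes at most 62.5 mm and 10.7 degrees, less where a joint would pass 70% of its speed; a pose out of reach is approached as far as the arm can. A call with a gripper value outside its range is refused whole. OPENING is the opening in per cent of the stroke, from 0 (shut) to 100 (fully open), set as the call begins (- or left out, the last holds). The fingers move at their own pace and stop on an object; FORCE is the grip in N (left out, the last holds). Time passes only in rows, so rows that do not move let the fingers close. It gives the time, the measured TCP pose, the force, the opening and the grip force at its end, in the units of the state.
- manip.get_obs(): the state, without advancing time (a new reading comes with each control period).
- manip.camera(name): name is "side" or "top" or "wrist"; returns (picture, depth): 420x560x3 uint8, blue, green, red; 420x560 float32, m along the optical axis (not along the pixel's ray), 0 where there is no reading.
- manip.camera_params(name): a dict with "intrinsics" (3x3 intrinsics, pixels), "dist_coeffs" ([k1, k2, p1, p2, k3] as OpenCV has them; the pictures are not rectified), "R" (3x3) and "t" (3): a world point X has camera coordinates R X + t. Camera axes: x right, y down, z forward; pixel columns grow to the right and rows downward; lengths in m; the calibration is good to about 2 mm. A picture is of the moment at which its call begins: read the wrist's pose just before it. camera_params takes no time and is no camera call; for the wrist camera it gives the pose at the moment of the call.
- manip.hand_in(): hands the job in; it is judged then, once.
The state is a dict: "clock": time; "joint_pos": joint angles; "joint_velocities": joint speeds; "tau": joint torques, N m; "position": TCP position; "ee_rot": TCP orientation; "ft_force": force on the tool from outside, world axes, zero at the start; "torque": the same for the moment, N m; "grip_width": opening from 0.0 (shut) to 1.0 (fully open); "grasp_force": force on a finger pad.
Only numpy, scipy, OpenCV 4.12 (cv2) and the standard library are available. Lean on these libraries where they do the work, as an engineer would, in place of code of your own. Each camera call takes 0.05 s, during which the arm holds its last target. There are 200 camera calls.

## Task

One of the three half-hubs has its slot at the right place along its length for the key on the leaning test shaft to come up through it, with the half-hub's ends fitting between the two posts: find it and press it, the right way round, squarely and fully home on the shaft. Keep hold of it until both spring catches have snapped shut over its ends, then let go. Leave the other two half-hubs, the small brown bottle, the tip jar and the canister where they are.

Things in the scene. Friction and masses are not known exactly. Their poses are not given: they have to be found in the camera images.
- stand: fixed steel test stand, base plate 130 x 150 x 12 on the worktop (its middle 10 ahead of the origin in x); origin on the worktop below the middle of the shaft; x, y horizontal, y parallel to the shaft, z up. It can stand turned
- seat: leaning part of the stand (fixed): level steel test shaft, radius 15, along y between two posts with inner faces at y = +-37, tops at z = 24. Origin: on the shaft axis midway between the posts, 95 above the worktop. z, the seating direction, leans 30 degrees from vertical to the stand's -x side. A half-hub is home when its origin lies here with axes parallel and the key in its slot
- shaft_mid (a point): same point and axes as seat. Below the shaft, between the posts, is nothing down to the base plate, so fingers may reach past a half-hub's flanks. A half-hub's 70 length goes between the posts, 74 apart; its bore roof rests on the shaft
- key (a point): middle of the top of the feather key on the shaft: a steel key 10 wide (x) x 18 long (y) standing 8 proud of the shaft, top edges stepped in 1 mm; in seat's frame x 0, y +11, z 23 mm; axes as the seat's
- catch_left (a joint): spring catch on the post at the +y end of the shaft; value: metres pushed outward, 0 (closed) to 0.008; 250 N/m, 1.5 N preload. 18 wide nose reaching in to y = 31.5, flat underside at z = 25.7 of seat; steep ramp on top, up to z = 41. A half-hub pressed down along -z spreads it (5 to 20 N) and it snaps back over the end's top
- catch_right (a joint): spring catch on the post at the -y end of the shaft; value: metres pushed outward, 0 (closed) to 0.008; 250 N/m, 1.5 N preload; mirror image of catch_left
- hub_a: aluminium half-hub, 48 wide (x) x 70 long (y) x 25 high (z), starting bore down on the worktop; flat flanks 19 high at x = +-24 to grip; half bore of radius 16 along y, open below; roof 10 thick. Origin: middle of the underside, on the bore axis. A keyway slot 12.5 wide (x) x 20.5 long (y) goes through the roof, centred at y = +22 mm. About 0.22 kg
- hub_b: aluminium half-hub, 48 wide (x) x 70 long (y) x 25 high (z), starting bore down on the worktop; flat flanks 19 high at x = +-24 to grip; half bore of radius 16 along y, open below; roof 10 thick. Origin: middle of the underside, on the bore axis. A keyway slot 12.5 wide (x) x 20.5 long (y) goes through the roof, centred at y = +11 mm. About 0.22 kg
- hub_c: aluminium half-hub, 48 wide (x) x 70 long (y) x 25 high (z), starting bore down on the worktop; flat flanks 19 high at x = +-24 to grip; half bore of radius 16 along y, open below; roof 10 thick. Origin: middle of the underside, on the bore axis. A keyway slot 12.5 wide (x) x 20.5 long (y) goes through the roof, centred at y = 0 (the middle). About 0.22 kg
- hub_a_slot (a point): centre of the slot of hub_a at its top face (in the half-hub's frame: x 0, y +22, z 25 mm); axes as the half-hub's
- hub_b_slot (a point): centre of the slot of hub_b at its top face (in the half-hub's frame: x 0, y +11, z 25 mm); axes as the half-hub's
- hub_c_slot (a point): centre of the slot of hub_c at its top face (in the half-hub's frame: x 0, y 0, z 25 mm); axes as the half-hub's
- flux_bottle: small brown bottle with a black cap, 34 across, 70 high, standing between two half-hubs; origin at its underside, z up. Bystander
- tip_jar: beige jar of grey tips, 40 across, 58 high, standing between two half-hubs; origin at its underside, z up. Bystander
- canister: yellow spray canister, 60 across, 181 high, standing beside the stand on its right; origin at its underside, z up. Bystander
Mind the look-alikes: they are no part of the job. Leave any orange or red look-alike of the hub_b alone.

How it is judged:
By the outcome, as a careful person would: the job done as asked, in the order asked, and still so for the second after the job is handed in, with the robot touching nothing.
It also fails if it takes over 43 s, if anything falls off the work surface, if the arm or the gripper's body presses on something with over 40 N, if the wrist force passes 120 N, or if a joint passes its speed limit or range.

## Working session

There is one attempt and no reset: what is moved stays moved. The work goes in short steps, Python scripts to look and compute and a shell command to move; the robot and the scene stay as the last step left them, time stands still between calls to the robot, and variables do not carry over. Pictures are saved under pics/ and viewed, at most 10 in all, crops included, and the job is handed in when it is done.

```bash
mkdir -p pics; python3 - <<'E'
from workcell import manip
import cv2,numpy as np
for n in("top","side"):
    p,d=manip.camera(n); cv2.imwrite(f"pics/{n}0.png",p); np.savez(f"{n}0.npz",p=p,d=d,**{k:np.array(v) for k,v in manip.camera_params(n).items()})
o=manip.get_obs(); print(o["clock"],o["position"],o["ee_rot"],o["grip_width"],o["ft_force"])
E
```

```text
0.1 [0.15323689 0.6055686  0.23057488] [ 1.23589320e-01  9.92333235e-01 -6.54076389e-04 -4.72568277e-05] 0.997836295575173 [-0.48155297 -0.56617721 -0.37642807]
```

View pics/top0.png

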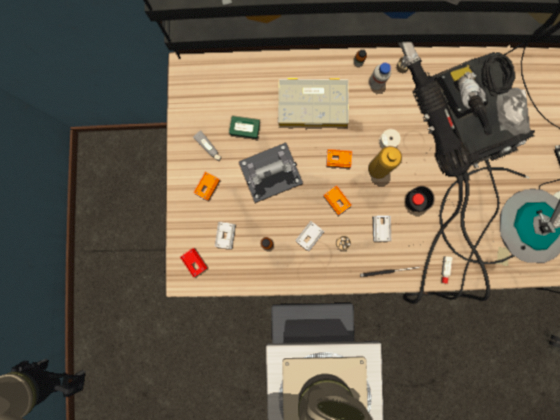

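View pics/side0.png

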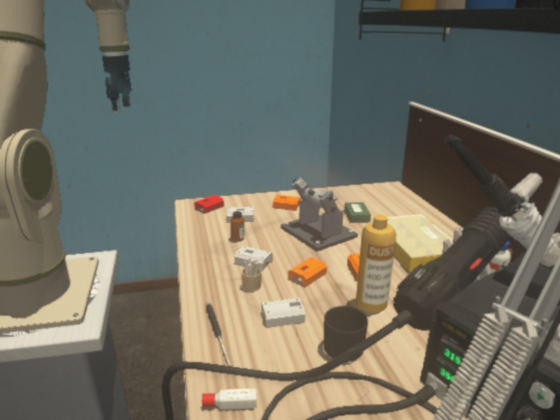

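Top view: robot at the bottom, image up is +x. White half-hubs are at about (226,236), (310,237) and (382,228). Orange and red look-alikes are at (207,186), (339,158), (337,200) and (194,262). The stand is at (271,173), the bottle at (267,244), the jar at (343,243) and the canister at (385,163). Next I'll enlarge this area.

```bash
cat > h.py <<'E'
import cv2,numpy as np
from workcell import manip
def load(n): return dict(np.load(n))
def snap(n,f):
    c=manip.camera_params(n); p,d=manip.camera(n); cv2.imwrite(f"pics/{f}.png",p)
    np.savez(f"{f}.npz",p=p,d=d,**{k:np.array(v) for k,v in c.items()}); return load(f"{f}.npz")
def ray(c,px):
    u=cv2.undistortPoints(np.array(px,float).reshape(-1,1,2),c["intrinsics"],c["dist_coeffs"]).reshape(-1,2)
    r=np.c_[u,np.ones(len(u))]@c["R"]; return -c["R"].T@c["t"],r
def onz(c,px,z):
    o,r=ray(c,px); return o+r*((z-o[2])/r[:,2])[:,None]
def cloud(c):
    h,w=c["d"].shape; g=np.stack(np.meshgrid(np.arange(w),np.arange(h)),-1).reshape(-1,2)
    o,r=ray(c,g); return (o+r*c["d"].reshape(-1,1)).reshape(h,w,3)
def proj(c,X): return cv2.projectPoints(np.array(X,float).reshape(-1,1,3),cv2.Rodrigues(c["R"])[0],c["t"],c["intrinsics"],c["dist_coeffs"])[0].reshape(-1,2)
E
python3 - <<'E'
from h import *
c=load("top0.npz"); W=cloud(c)
P=c["p"]
a=cv2.resize(P[135:260,180:410],None,fx=3.4,fy=3.4,interpolation=cv2.INTER_CUBIC); cv2.imwrite("pics/topcrop.png",a)
g=cv2.cvtColor(P,cv2.COLOR_BGR2HSV)
m=((g[...,1]<40)&(g[...,2]>150)).astype(np.uint8)
n,l,s,ce=cv2.connectedComponentsWithStats(m)
for i in range(1,n):
    if 150<s[i,4]<800 and 200<ce[i,1]<260:
        r=cv2.minAreaRect(np.argwhere(l==i)[:,::-1].astype(np.float32)); b=onz(c,cv2.boxPoints(r),.022)
        print(ce[i],s[i,4],r,b[:,:2].mean(0).round(3),W[l==i][:,2].mean().round(3),b[:,:2].round(3).tolist())
print(onz(c,[[271,173],[267,244],[343,243],[385,163]],[.0]).round(3), (c["R"].T@-c["t"]).round(3))
E
```

```text
[381.48901099 228.70879121] 364 ((381.5, 228.0), (24.0, 15.0), 90.0) [ 0.469 -0.17 ] 0.03 [[0.503, -0.15], [0.502, -0.192], [0.435, -0.189], [0.436, -0.147]]
[224.75637394 235.04815864] 353 ((224.95086669921875, 235.06935119628906), (16.194091796875, 24.785322189331055), 8.746161460876465) [0.459 0.266] 0.033 [[0.429, 0.295], [0.497, 0.283], [0.489, 0.238], [0.421, 0.25]]
[309.57865169 235.54775281] 356 ((309.47564697265625, 235.780517578125), (16.085899353027344, 24.987802505493164), 38.65980911254883) [0.452 0.031] 0.024 [[0.44, 0.07], [0.493, 0.026], [0.464, -0.008], [0.411, 0.036]]
[[ 0.635  0.135  0.   ]
 [ 0.432  0.151  0.   ]
 [ 0.43  -0.064  0.   ]
 [ 0.656 -0.194  0.   ]] [0.423 0.08  1.162]
```

View pics/topcrop.png

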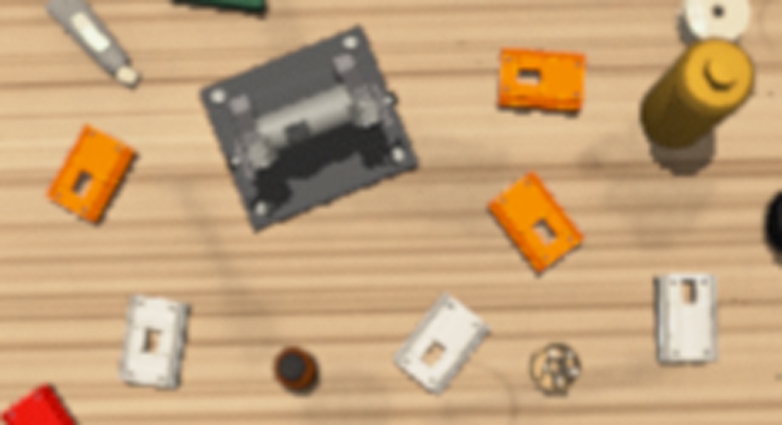

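Named: left (226,236) has its slot in the middle, so it is hub_c. Right (382,228) has its slot near one end, so it is hub_a. The middle one at (310,237) has its slot about 11 mm off centre, toward the lower left, so it is hub_b and the one wanted. The crop confirms this: slot at (432,353), part centre (441,343). On the stand, the key at crop (298,130) is on the left (+y) side, so seat z leans toward the robot. I'll start moving now.

```bash
python3 -m creep '{"slide":[[-0.0486,-0.029,0],[-0.0486,-0.029,0],[-0.0486,-0.029,0],[-0.0486,-0.029,0],[-0.0486,-0.029,0]],"twist":[0,0,0,0,0]}' 100 40; python3 -m creep '{"slide":[[-0.025,-0.048,0],[-0.025,-0.048,0],[-0.025,-0.048,0],[-0.025,-0.048,0],[-0.025,-0.048,0],[-0.025,-0.048,0],[-0.025,-0.048,0]],"twist":[0,0,0,0,0,0,0]}'
python3 - <<'E'
from h import *
o=manip.get_obs(); print(o["clock"],o["position"],o["ee_rot"],o["joint_pos"])
c=snap("wrist","w1"); R=c["R"]; print((-R.T@c["t"]).round(3),R[2].round(2))
E
```

```text
clock: 0.72
position: [0.3543, 0.4041, 0.2311]
ee_rot: [0.124, 0.992, -0.0, -0.0]
ft_force: [1.4, 0.2, -0.2]
grip_width: 1.001
grasp_force: 0.0
clock: 1.6
position: [0.4405, 0.0353, 0.2312]
ee_rot: [0.124, 0.992, 0.0, -0.0]
ft_force: [0.4, -0.1, -0.3]
grip_width: 1.001
grasp_force: 0.0
1.6 [0.44048041 0.03531599 0.23120716] [ 1.23513513e-01  9.92342874e-01  1.82166295e-04 -1.58209439e-05] [-0.66650716 -0.11033017  0.45570029  1.93583016  0.04987251  1.30513622
  1.0968248 ]
[0.358 0.056 0.375] [ 0.32 -0.08 -0.95]
```

View pics/w1.png

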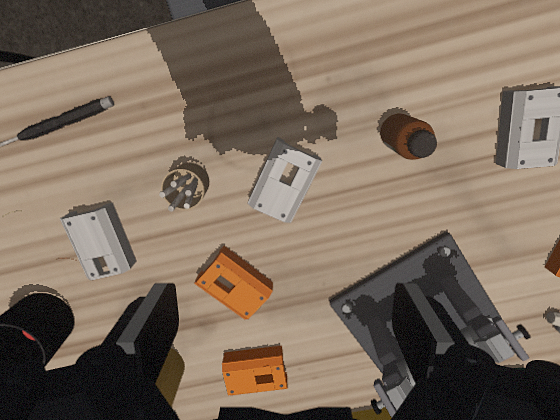

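The wrist view shows hub_b at (285,180) with its slot at about (290,173), toward its upper-right end. The jar is at (185,185), the bottle at (408,137) and the stand at lower right. Next I'll fit hub_b from the depth image, and the stand from the top camera.

```bash
python3 - <<'E'
from h import *
c=load("w1.npz"); W=cloud(c)
sel=(W[...,2]>.019)&(W[...,2]<.032)&(np.hypot(W[...,0]-.452,W[...,1]-.031)<.06)
print(sel.sum(),np.median(W[sel],0))
for k in (0,1):
    pts=W[sel][:,:2]; r=cv2.minAreaRect((pts*1000).astype(np.float32)); print(r)
    break
# slot: below-top pixels inside rect
b=cv2.boxPoints(r)/1000; print(b.round(4).tolist())
px=proj(c,np.c_[b,np.full(4,.025)])
m=np.zeros(sel.shape,np.uint8); cv2.fillConvexPoly(m,px.astype(int),1); m=cv2.erode(m,np.ones((9,9)))
s=(m>0)&(W[...,2]<.017); g=cv2.cvtColor(c["p"],cv2.COLOR_BGR2GRAY); print("slot px",s.sum(),np.argwhere(s).mean(0)[::-1],onz(c,[np.argwhere(s).mean(0)[::-1]],.025))
# stand from top depth: plate
t=load("top0.npz"); T=cloud(t)
near=np.hypot(T[...,0]-.635,T[...,1]-.135)<.14
P=T[near]; h=P[:,2]
q=P[(h>.006)&(h<.13)]; print(len(q))
pl=(near&(cv2.cvtColor(t["p"],cv2.COLOR_BGR2HSV)[...,1]<70)&(cv2.cvtColor(t["p"],cv2.COLOR_BGR2HSV)[...,2]<130)).astype(np.uint8)
n,l,st,ce=cv2.connectedComponentsWithStats(pl); i=1+st[1:,4].argmax(); r=cv2.minAreaRect(np.argwhere(l==i)[:,::-1].astype(np.float32))
b=onz(t,cv2.boxPoints(r),.012); print("plate",r,b[:,:2].round(4).tolist(),b.mean(0),[np.linalg.norm(b[k]-b[k-1]).round(4) for k in range(4)],np.degrees(np.arctan2(*(b[1]-b[0])[[1,0]])))
E
```

```text
3208 [0.45121955 0.03059326 0.02519224]
((451.24676513671875, 31.513809204101562), (47.73831558227539, 70.38533020019531), 50.55504608154297)
[[0.4088999927043915, 0.03539999946951866], [0.4632999897003174, -0.00930000003427267], [0.4936000108718872, 0.02759999968111515], [0.4392000138759613, 0.0723000019788742]]
slot px 229 [288.36681223 172.29694323] [[0.44159215 0.03888058 0.025     ]]
2461
plate ((270.5657043457031, 172.16891479492188), (44.632667541503906, 52.1922607421875), 68.74949645996094) [[0.6711, 0.2284], [0.7225, 0.0877], [0.6005, 0.0447], [0.55, 0.1836]] [0.63601882 0.1361104  0.012     ] [np.float64(0.1291), np.float64(0.1498), np.float64(0.1293), np.float64(0.1478)] -69.93778923118835
```

```bash
python3 -m creep --help 2>&1 | head -20; python3 -c "from workcell import manip; print(manip.get_obs()['clock'], manip.pinch_z)"
```

```text
invalid input: not JSON, or not a number
1.65 0.0187
```

```bash
python3 -m creep '{"slide":[[-0.0113,-0.0011,0.05],[0,0,0.05],[0,0,0.05],[0,0,0.035],[0,0,0.03],[0,0,0]],"twist":[8.4,8.4,8.5,0,0,0]}' 100 40; python3 -c "
from h import *
o=manip.get_obs(); q=o['ee_rot']; print(o['clock'],o['position'],q, 'tool y az',2*np.degrees(np.arctan2(q[1],q[0]))-90,o['joint_pos'].round(3))"
```

```text
clock: 2.4
position: [0.4494, 0.0328, 0.0147]
ee_rot: [0.338, 0.941, -0.002, -0.002]
ft_force: [-0.1, 0.1, 0.5]
grip_width: 0.997
grasp_force: 0.0
2.4 [0.44942705 0.03278395 0.01466073] [ 0.33794805  0.94116198 -0.00151996 -0.00171383] tool y az 50.49607700424647 [-0.612  0.226  0.475  2.141 -0.141  0.808  0.832]
```

```bash
python3 -m creep '{"slide":[[0,0,0.0105],[0,0,0]],"twist":[0,0]}'; python3 -m creep '{"slide":[[0,0,0],[0,0,0],[0,0,0],[0,0,0]],"twist":[0,0,0,0]}' 0 60;  python3 -m creep '{"slide":[[0,0,-0.05],[0,0,-0.055],[0,0,-0.055],[0,0,-0.055],[0,0,0]],"twist":[8,8,8,6.5,0]}'; python3 -c "
from h import *
o=manip.get_obs(); q=o['ee_rot']; print(o['clock'],o['position'],q, 'tool y az',2*np.degrees(np.arctan2(q[1],q[0]))-90,o['joint_pos'].round(3))"
```

```text
clock: 2.65
position: [0.4514, 0.0334, 0.0061]
ee_rot: [0.338, 0.941, 0.0, 0.0]
ft_force: [-0.3, -0.3, 0.2]
grip_width: 0.999
grasp_force: 0.0
clock: 3.15
position: [0.4517, 0.0334, 0.0066]
ee_rot: [0.338, 0.941, 0.0, 0.0]
ft_force: [-3.2, -0.5, 9.9]
grip_width: 0.541
grasp_force: 61.1
clock: 3.78
position: [0.4531, 0.0336, 0.2246]
ee_rot: [0.574, 0.819, 0.003, 0.002]
ft_force: [0.4, 0.5, -4.5]
grip_width: 0.544
grasp_force: 64.9
3.775 [0.45311992 0.03359876 0.2245533 ] [0.57405306 0.81881004 0.00316791 0.0017763 ] tool y az 19.932780758199385 [-0.724 -0.085  0.529  1.927  0.043  1.281  0.14 ]
```

```bash
python3 -m creep '{"slide":[[0,0,-0.06],[0,0,-0.06],[0,0,-0.06],[0,0,-0.06],[0,0,-0.06],[0,0,-0.06],[0,0,0]],"twist":[0,0,0,0,0,0,0]}'; python3 -c "
from h import *
from scipy.spatial.transform import Rotation as Q
o=manip.get_obs(); q=o['ee_rot']; print(o['clock'],o['position'],q,Q.from_quat(q).as_matrix().round(3).tolist(),o['joint_pos'].round(3))"
```

```text
clock: 4.65
position: [0.4523, 0.0334, 0.5831]
ee_rot: [0.573, 0.819, 0.001, 0.002]
ft_force: [0.6, 0.0, -4.3]
grip_width: 0.542
grasp_force: 64.9
4.65 [0.45225665 0.03341296 0.5831371 ] [0.57324661 0.81938003 0.00140704 0.00164517] [[-0.343, 0.939, 0.004], [0.939, 0.343, 0.0], [-0.001, 0.004, -1.0]] [-7.280e-01  1.000e-03  5.620e-01  1.106e+00 -0.000e+00  2.031e+00
  1.830e-01]
```

```bash
cat > st.py <<'E'
from h import *
from scipy.spatial.transform import Rotation as Q
o=manip.get_obs(); M=Q.from_quat(o['ee_rot']).as_matrix(); a=np.radians(20); e=np.array([np.cos(a),np.sin(a),0])
print(round(o['clock'],2),o['position'].round(4),'z',M[:,2].round(4),'y',M[:,1].round(4),'x',M[:,0].round(4),'tilt',np.degrees(np.arccos(-M[2,2])).round(2),'az',np.degrees(np.arctan2(M[1,2],M[0,2])).round(1),'J',o['joint_pos'].round(3))
E
python3 -m creep '{"slide":[[0,0,-0.06],[0,0,-0.06],[0,0,0]],"twist":[0,0,0]}'; python3 st.py
```

```text
clock: 5.03
position: [0.452, 0.0323, 0.6301]
ee_rot: [0.574, 0.818, 0.03, 0.03]
ft_force: [0.6, -0.5, -2.7]
grip_width: 0.539
grasp_force: 64.9
5.03 [0.452  0.0323 0.6301] z [ 0.0844  0.0142 -0.9963] y [0.9365 0.3403 0.0842] x [-0.3403  0.9402 -0.0154] tilt 4.91 az 9.6 J [-5.320e-01  4.000e-03  3.660e-01  9.950e-01 -2.000e-03  2.057e+00
  1.800e-01]
```

The wrist limit does tilt the tool outward, 4.9° so far. I'll check whether the tilt stays after backing off.

```bash
python3 -m creep '{"slide":[[0,0,0.06],[0,0,0.06],[0,0,0]],"twist":[0,0,0]}'; python3 st.py
```

```text
clock: 5.4
position: [0.4599, 0.0349, 0.5034]
ee_rot: [0.573, 0.819, 0.024, 0.025]
ft_force: [-0.0, 0.6, 0.2]
grip_width: 0.543
grasp_force: 64.8
5.4 [0.4599 0.0349 0.5034] z [ 0.0694  0.0109 -0.9975] y [0.9368 0.343  0.0689] x [-0.3429  0.9393 -0.0135] tilt 4.03 az 9.0 J [-0.555 -0.103  0.337  1.374  0.039  1.795  0.142]
```

The tilt stays, so the commanded pose follows what was reached. I'll use this to lean the tool 30° along the stand's azimuth of 20°.

```bash
python3 -m creep '{"slide":[[0.052,0.011,-0.033],[0.052,0.011,-0.033],[0.052,0.011,-0.033],[0,0.005,-0.045],[0,0.008,-0.045],[0,0.01,-0.045],[0,0,0]],"twist":[0,0,0,0,0,0,0]}'; python3 st.py
```

```text
clock: 6.28
position: [0.441, 0.1929, 0.6427]
ee_rot: [0.573, 0.818, 0.046, 0.037]
ft_force: [0.3, 0.8, -2.8]
grip_width: 0.54
grasp_force: 64.9
6.28 [0.441  0.1929 0.6427] z [ 0.1128  0.0335 -0.993 ] y [0.9331 0.34   0.1175] x [-0.3415  0.9398 -0.0071] tilt 6.76 az 16.5 J [-1.286  0.07   0.865  0.925 -0.042  2.054 -0.098]
```

```bash
python3 -m creep '{"slide":[[0,0.01,-0.06],[0,0.01,-0.06],[0,0.01,-0.06],[0,0.01,-0.06],[0,0.01,-0.06]],"twist":[0,0,0,0,0]}'; python3 st.py
```

```text
clock: 6.9
position: [0.4375, 0.1884, 0.7355]
ee_rot: [0.565, 0.81, 0.133, 0.088]
ft_force: [1.2, -0.5, -2.1]
grip_width: 0.541
grasp_force: 64.9
6.9 [0.4375 0.1884 0.7355] z [ 0.2924  0.1171 -0.9491] y [0.8913 0.3264 0.3149] x [-0.3466  0.938   0.0089] tilt 18.36 az 21.8 J [-1.306  0.044  0.863  0.734 -0.014  2.059 -0.105]
```

```bash
python3 -m creep '{"slide":[[-0.03,0.02,-0.05],[-0.02,0.02,-0.05],[0,0.02,-0.05],[0,0.02,-0.05]],"twist":[0,0,0,0]}'; python3 st.py
```

```text
clock: 7.4
position: [0.4507, 0.1394, 0.8084]
ee_rot: [0.557, 0.795, 0.199, 0.135]
ft_force: [0.4, 0.6, -3.1]
grip_width: 0.542
grasp_force: 64.8
7.4 [0.4507 0.1394 0.8084] z [ 0.4361  0.165  -0.8846] y [0.8321 0.3005 0.4662] x [-0.3427  0.9394  0.0063] tilt 27.79 az 20.7 J [-1.121  0.071  0.885  0.55  -0.121  2.059  0.014]
```

```bash
python3 -m creep '{"slide":[[-0.02,0.009,-0.016],[0,0,0]],"twist":[0,0]}'; python3 st.py
```

```text
clock: 7.65
position: [0.4573, 0.1194, 0.8141]
ee_rot: [0.557, 0.793, 0.204, 0.14]
ft_force: [-0.4, -0.5, -2.5]
grip_width: 0.541
grasp_force: 64.9
7.65 [0.4573 0.1194 0.8141] z [ 0.4485  0.1677 -0.8779] y [0.8265 0.296  0.4788] x [-0.3402  0.9403  0.0059] tilt 28.61 az 20.5 J [-0.963  0.078  0.79   0.528 -0.154  2.059  0.05 ]
```

```bash
python3 -m creep '{"slide":[[-0.01,0.012,-0.018],[0,0,0]],"twist":[0,0]}'; python3 st.py
```

```text
clock: 7.9
position: [0.4617, 0.1123, 0.8197]
ee_rot: [0.556, 0.792, 0.209, 0.144]
ft_force: [0.1, -0.4, -1.5]
grip_width: 0.541
grasp_force: 64.9
7.9 [0.4617 0.1123 0.8197] z [ 0.4604  0.1716 -0.871 ] y [0.8195 0.2951 0.4913] x [-0.3413  0.9399  0.0048] tilt 29.43 az 20.4 J [-0.831  0.088  0.68   0.5   -0.168  2.059  0.063]
```

```bash
python3 -m creep '{"slide":[[-0.01,0.009,-0.012],[0,0,0]],"twist":[0,0]}'; python3 st.py
```

```text
clock: 8.15
position: [0.4661, 0.1044, 0.8238]
ee_rot: [0.555, 0.791, 0.213, 0.147]
ft_force: [0.6, 0.6, -2.4]
grip_width: 0.538
grasp_force: 64.9
8.15 [0.4661 0.1044 0.8238] z [ 0.4696  0.1743 -0.8655] y [0.8141 0.2939 0.5009] x [-0.3417  0.9398  0.0039] tilt 30.06 az 20.4 J [-0.735  0.097  0.614  0.479 -0.186  2.059  0.078]
```

```bash
python3 -m creep '{"slide":[[-0.0026,-0.0188,0.05],[-0.0026,-0.0188,0.05],[-0.0026,-0.0188,0.05],[-0.0026,-0.0188,0.05],[-0.0026,-0.0188,0.05],[-0.0026,-0.0188,0.05],[-0.0026,-0.0188,0.05]],"twist":[0,0,0,0,0,0,0]}'; python3 -m creep '{"slide":[[-0.0026,-0.0188,0.05],[-0.0026,-0.0188,0.05],[-0.0026,-0.0188,0.05],[-0.0026,-0.0188,0.05],[0,0,0]],"twist":[0,0,0,0,0]}'; python3 st.py; python3 - <<'E'
from h import *
c=snap("wrist","w2"); snap("top","t2"); snap("side","s2")
E
```

```text
clock: 9.02
position: [0.525, 0.1107, 0.4725]
ee_rot: [0.558, 0.789, 0.216, 0.144]
ft_force: [0.1, 0.8, -2.3]
grip_width: 0.541
grasp_force: 64.9
clock: 9.65
position: [0.5589, 0.1146, 0.2595]
ee_rot: [0.558, 0.789, 0.212, 0.143]
ft_force: [0.4, 0.2, -1.2]
grip_width: 0.539
grasp_force: 64.9
9.65 [0.5589 0.1146 0.2595] z [ 0.4627  0.1753 -0.869 ] y [0.8203 0.2871 0.4947] x [-0.3362  0.9417  0.011 ] tilt 29.66 az 20.8 J [-0.988 -0.253  0.65   2.048  0.182  0.782 -0.069]
```

View pics/w2.png

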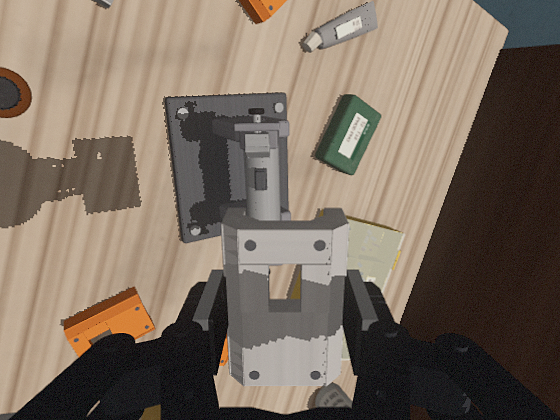

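Wrist view: the held half-hub fills the lower centre, with its slot at (283,287) and +y toward the image top. Beyond it are the shaft with its key at (261,178), the +y post and catch at (262,130), and the base plate. Next I'll fit shaft, key and held hub from the same depth image.

```bash
cat > fit.py <<'E'
from h import *
from scipy.optimize import least_squares
from scipy.spatial.transform import Rotation as Q
def seatR(yaw): return Q.from_euler('ZY',[yaw,-30],degrees=True).as_matrix()
def fit_shaft(W,S=np.array([.6266,.1327,.095]),yaw=20.,ymin=-30):
    for k in range(6):
        L=(W-S)@seatR(yaw); r=np.hypot(L[...,0],L[...,2])
        tol=.007 if k<2 else .003
        s=(abs(r-.015)<tol)&(L[...,2]>.004)&(L[...,1]>ymin*1e-3)&(L[...,1]<.03)&~((L[...,1]>-.002)&(L[...,1]<.024)&(abs(L[...,0])<.008))
        P=W[s]
        def f(v):
            q=(P-S-seatR(yaw)@[v[0],0,v[1]])@seatR(yaw+v[2]); return np.hypot(q[:,0],q[:,2])-.015
        v=least_squares(f,[0,0,0],loss='soft_l1',f_scale=.001,x_scale=[.001,.001,.1]).x
        S=S+seatR(yaw)@[v[0],0,v[1]]; yaw+=v[2]
    return S,yaw,s.sum(),np.std(f(v*0))
E
python3 - <<'E'
from fit import *
for n in("w2","t2","top0"):
    c=load(n+".npz"); W=cloud(c); 
    S,yaw,k,e=fit_shaft(W); print(n,S.round(4),round(yaw,2),k,e.round(4))
    L=(W-S)@seatR(yaw)
    m=(abs(L[...,2]-.023)<.003)&(abs(L[...,0])<.012)&(L[...,1]>-.01)&(L[...,1]<.028)
    q=L[m]; print(" key",len(q),q.mean(0).round(4) if len(q) else 0,np.percentile(q,[3,97],0).round(4).tolist() if len(q) else 0)
# held hub in w2
c=load("w2.npz"); W=cloud(c)
M=Q.from_quat([0.558,0.789,0.212,0.143]).as_matrix(); t=np.array([.5589,.1146,.2595])
T=(W-t)@M   # tool frame: x=hub+y, y=hub x, z=-hub z
m=(abs(T[...,2]+.0185)<.006)&(abs(T[...,0])<.045)&(abs(T[...,1])<.0225)
A=T[m]; co=np.linalg.lstsq(np.c_[A[:,:2],np.ones(len(A))],A[:,2],rcond=None)[0]; print("top plane",len(A),co.round(4), "slopes deg",np.degrees(co[:2]).round(2))
r=cv2.minAreaRect((A[:,:2]*1000).astype(np.float32)); print(r,np.percentile(A[:,0],[.5,99.5]).round(4))
b=np.array([[-.028,-.02],[-.028,.02],[.03,.02],[.03,-.02]]);px=proj(c,t+np.c_[b,np.full(4,co[2])]@M.T)
mm=np.zeros(m.shape,np.uint8); cv2.fillConvexPoly(mm,px.astype(int),1)
s=(mm>0)&(T[...,2]>.0)
ij=np.argwhere(s)[:,::-1].astype(np.float32); bx=cv2.minAreaRect(ij)
o,ra=ray(c,cv2.boxPoints(bx)); o2=(o-t)@M; r2=ra@M; X=o2+r2*((co[2]-o2[2])/r2[:,2])[:,None]; print("slot",bx,(X*1000).round(1).tolist(),(X.mean(0)*1000).round(1))
E
```

```text
w2 [0.627  0.1329 0.0951] 20.65 1411 0.0006
 key 196 [0.0002 0.0134 0.023 ] [[-0.0038, 0.0058, 0.0202], [0.004, 0.0207, 0.0244]]
t2 [0.6284 0.1334 0.0943] 20.27 115 0.0012
 key 5 [0.0005 0.0203 0.0224] [[-0.0039, 0.0186, 0.0201], [0.004, 0.0218, 0.0243]]
top0 [0.6285 0.1334 0.0948] 20.81 166 0.0013
 key 20 [0.0001 0.0135 0.0227] [[-0.0042, 0.0062, 0.0207], [0.0042, 0.0212, 0.0257]]
top plane 17070 [ 0.009   0.0066 -0.0183] slopes deg [0.52 0.38]
((-1.2919578552246094, -0.0009708404541015625), (44.992454528808594, 71.40351867675781), 89.98326873779297) [-0.0359  0.0339]
slot ((284.0, 280.5), (33.0, 30.0), 90.0) [[19.4, -5.8, -18.3], [19.4, 5.2, -18.3], [5.4, 5.4, -18.3], [5.4, -6.0, -18.3]] [ 12.4  -0.3 -18.3]
```

```bash
cat > go.py <<'E'
from fit import *
import sys
S=np.array([.6262,.1351,.0951]); yaw=20.6; B=seatR(yaw); off=np.array([-.001,0,.0067])
o=manip.get_obs(); M=Q.from_quat(o['ee_rot']).as_matrix(); p=o['position']
H=p+M@off; print(round(o['clock'],2),'hub in seat mm',((H-S)@B*1000).round(2))
Hr=np.c_[M[:,1],M[:,0],-M[:,2]]; print('rotvec deg in seat',np.degrees(Q.from_matrix(B.T@Hr).as_rotvec()).round(2),'F seat',(o['ft_force']@B).round(1),'T',o['torque'].round(2),'grip',o['grip_width'].round(3),o['grasp_force'].round(1))
for h in map(float,sys.argv[1:]): print(h,'slide mm',((S+B@[0,0,h/1000]-H)@M*1000).round(1))
E
python3 go.py 100 60 45; python3 - <<'E'
from fit import *
S=np.array([.6262,.1351,.0951]); B=seatR(20.6)
for n in("w2","top0"):
    L=((cloud(load(n+".npz"))-S)@B).reshape(-1,3)
    for lo,hi in((.010,.020),(.021,.0265),(.03,.042)):
        for sg in(1,-1):
            q=L[(L[:,2]>lo)&(L[:,2]<hi)&(abs(L[:,0])<.009)&(L[:,1]*sg>.028)&(L[:,1]*sg<.06)]
            if len(q)>5: print(n,lo,sg,len(q),(np.percentile(q[:,1],[2,10,50,90,98])*1000).round(1))
E
```

```text
9.8 hub in seat mm [ 27.72   3.04 175.34]
w2 0.01 1 21 [28.1 28.2 30.1 58.  58.3]
w2 0.021 1 24 [45.2 48.  50.4 58.3 58.3]
w2 0.03 1 837 [32.4 35.7 46.7 57.1 58.5]
top0 0.01 1 12 [28.3 28.3 30.4 34.  47.5]
top0 0.01 -1 15 [-53.4 -49.  -31.7 -28.3 -28.1]
top0 0.03 1 62 [33.  34.8 44.5 55.2 57.6]
top0 0.03 -1 64 [-58.5 -56.4 -46.1 -35.5 -33.2]Traceback (most recent call last):
  File "go.py", line 6, in <module>
    Hr=np.c_[M[:,1],M[:,0],-M[:,2]]; print('rotvec deg in seat',np.degrees(Q.from_matrix(B.T@Hr).as_rotvec()).round(2),'F seat',(o['ft_force']@B).round(1),'T',o['torque'].round(2),'grip',o['grip_width'].round(3),o['grasp_force'].round(1))
                                                                                                                                                                                           ^^^^^^^^^^^^^^^^^^^^^
AttributeError: 'float' object has no attribute 'round'
```

```bash
sed -i "s/o\['grip_width'\].round(3),o\['grasp_force'\].round(1)/round(o['grip_width'],3),round(o['grasp_force'],1)/" go.py; python3 go.py 100 60 45
```

```text
9.8 hub in seat mm [ 27.72   3.04 175.34]
rotvec deg in seat [ 0.13 -0.28 -1.2 ] F seat [-0.1  0.3 -2.8] T [-0.2   0.78  0.  ] grip 0.54 64.9
100.0 slide mm [ -3.8 -28.   75.2]
60.0 slide mm [ -3.9 -28.2 115.2]
45.0 slide mm [ -3.9 -28.3 130.2]
```

```bash
python3 -m creep '{"slide":[[-0.0019,-0.014,0.038],[-0.0019,-0.014,0.038],[0,0,0.03],[0,0,0]],"twist":[-0.6,-0.6,0,0]}'; python3 go.py 50 45
```

```text
clock: 10.3
position: [0.5901, 0.1224, 0.1589]
ee_rot: [0.549, 0.794, 0.214, 0.148]
ft_force: [-0.2, 0.5, -1.5]
grip_width: 0.536
grasp_force: 64.8
10.3 hub in seat mm [-1.23 -0.15 67.68]
rotvec deg in seat [ 0.05 -0.1   0.05] F seat [-0.8  0.5 -1.3] T [-0.26  0.68  0.04] grip 0.536 64.8
50.0 slide mm [ 0.1  1.2 17.7]
45.0 slide mm [ 0.1  1.2 22.7]
```

```bash
python3 -m creep '{"slide":[[0,0.0012,0.0195],[0,0,0]],"twist":[0,0]}'; python3 go.py 30 0; python3 - <<'E'
from h import *
c=snap("wrist","w3"); cv2.imwrite("pics/w3c.png",cv2.resize(c["p"][100:400,180:400],None,fx=2,fy=2))
E
```

```text
clock: 10.55
position: [0.6003, 0.1262, 0.1438]
ee_rot: [0.549, 0.794, 0.215, 0.147]
ft_force: [0.2, -0.4, -3.1]
grip_width: 0.538
grasp_force: 64.8
10.55 hub in seat mm [ 0.66 -0.24 49.13]
rotvec deg in seat [ 0.12 -0.19 -0.  ] F seat [-1.5 -0.5 -2.7] T [-0.26  0.78 -0.03] grip 0.538 64.8
30.0 slide mm [ 0.2 -0.7 19.1]
0.0 slide mm [ 0.1 -0.8 49.1]
```

View pics/w3c.png

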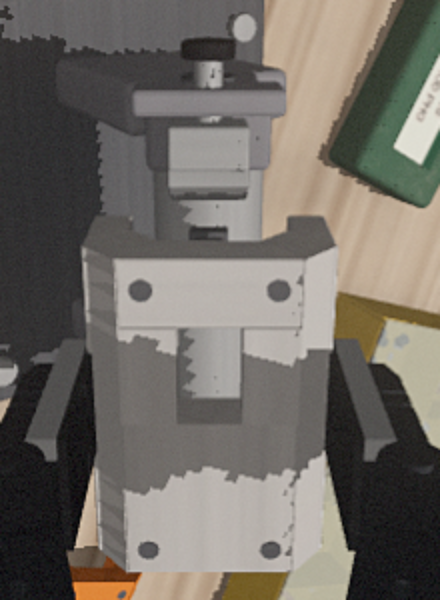

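The slot is centred on the key line: slot x≈209, key and catch x≈208 in the crop, ends square to the post. Pressing down in stages.

```bash
python3 -m creep '{"slide":[[0.0001,-0.0005,0.01],[0,0,0.009],[0,0,0]],"twist":[0,0,0]}'; python3 go.py 10; python3 -m creep '{"slide":[[0,0,0.008],[0,0,0.008],[0,0,0]],"twist":[0,0,0]}'; python3 go.py 8 0
```

```text
clock: 10.98
position: [0.6084, 0.129, 0.1268]
ee_rot: [0.55, 0.794, 0.215, 0.147]
ft_force: [0.0, -0.5, -2.5]
grip_width: 0.546
grasp_force: 64.8
10.97 hub in seat mm [-0.36 -0.47 30.17]
rotvec deg in seat [ 0.12 -0.19 -0.05] F seat [-1.4 -0.5 -2.1] T [-0.32  0.77 -0.02] grip 0.546 64.8
10.0 slide mm [ 0.4  0.3 20.2]
clock: 11.35
position: [0.6162, 0.1317, 0.1131]
ee_rot: [0.55, 0.794, 0.215, 0.148]
ft_force: [0.3, 0.7, -1.7]
grip_width: 0.539
grasp_force: 64.9
11.35 hub in seat mm [-0.12 -0.65 14.11]
rotvec deg in seat [ 0.1  -0.22 -0.05] F seat [-0.4  0.5 -1.7] T [-0.18  0.58  0.  ] grip 0.539 64.9
8.0 slide mm [0.6 0.1 6.1]
0.0 slide mm [ 0.6  0.1 14.1]
```

```bash
python3 -m creep '{"slide":[[0.0005,0,0.004],[0,0,0.003],[0,0,0]],"twist":[0,0,0]}'; python3 go.py 3 0; python3 -m creep '{"slide":[[0,0,0.003],[0,0,0]],"twist":[0,0]}'; python3 go.py 0
```

```text
clock: 11.72
position: [0.6191, 0.1333, 0.1058]
ee_rot: [0.55, 0.794, 0.214, 0.148]
ft_force: [2.9, 0.9, -3.4]
grip_width: 0.542
grasp_force: 64.7
11.72 hub in seat mm [-0.9  -0.18  6.23]
rotvec deg in seat [ 0.06 -0.16 -0.04] F seat [ 0.9 -0.2 -4.4] T [-0.16  0.3   0.  ] grip 0.542 64.7
3.0 slide mm [0.2 0.9 3.2]
0.0 slide mm [0.2 0.9 6.2]
clock: 11.98
position: [0.6206, 0.1339, 0.1031]
ee_rot: [0.55, 0.794, 0.214, 0.148]
ft_force: [4.5, 0.6, -4.8]
grip_width: 0.543
grasp_force: 64.4
11.97 hub in seat mm [-0.91 -0.15  3.11]
rotvec deg in seat [ 0.06 -0.16 -0.03] F seat [ 1.4 -1.  -6.3] T [-0.09  0.18 -0.01] grip 0.543 64.4
0.0 slide mm [0.1 0.9 3.1]
```

```bash
python3 -m creep '{"slide":[[0,0.0004,0.0025],[0,0,0.0015],[0,0,0]],"twist":[0,0,0]}'; python3 go.py 0
```

```text
clock: 12.35
position: [0.6226, 0.1346, 0.1003]
ee_rot: [0.55, 0.794, 0.214, 0.147]
ft_force: [-7.8, -1.5, 8.3]
grip_width: 0.543
grasp_force: 66.4
12.35 hub in seat mm [-0.46 -0.15 -0.43]
rotvec deg in seat [ 0.12 -0.15 -0.07] F seat [-2.6  1.3 11.1] T [-0.19  0.92  0.18] grip 0.543 66.4
0.0 slide mm [ 0.1  0.5 -0.4]
```

```bash
python3 -m creep '{"slide":[[0,0,0.0015],[0,0,0]],"twist":[0,0]}'; python3 go.py 0; python3 - <<'E'
from h import *
c=snap("wrist","w4"); a=cv2.resize(c["p"][130:400,180:400],None,fx=2,fy=2)
s=snap("side","s4"); b=cv2.resize(s["p"][165:255,265:375],(330*540//270*1,540)); cv2.imwrite("pics/w4c.png",np.hstack([a,b[:,:340]]))
from fit import *
S=np.array([.6262,.1351,.0951]); B=seatR(20.6); L=((cloud(c)-S)@B).reshape(-1,3)
m=(abs(L[:,2]-.025)<.006)&(abs(L[:,0])<.02)&(abs(L[:,1])<.029)&~((abs(L[:,0])<.009)&(L[:,1]>-.003)); A=L[m]
print("top plane",len(A),np.linalg.lstsq(np.c_[A[:,:2],np.ones(len(A))],A[:,2],rcond=None)[0].round(4))
for sg in(1,-1):
    q=L[(L[:,2]>.033)&(L[:,2]<.042)&(abs(L[:,0])<.009)&(L[:,1]*sg>.028)&(L[:,1]*sg<.06)]
    if len(q)>5: print(sg,len(q),(np.percentile(q[:,1],[2,10,50,90,98])*1000).round(1))
E
```

```text
clock: 12.6
position: [0.6228, 0.1347, 0.1]
ee_rot: [0.55, 0.794, 0.215, 0.146]
ft_force: [-36.1, -8.4, 40.9]
grip_width: 0.539
grasp_force: 71.2
12.6 hub in seat mm [-0.43 -0.13 -0.77]
rotvec deg in seat [ 0.25 -0.14 -0.14] F seat [-11.4   4.8  53.8] T [-0.38  3.05  0.66] grip 0.539 71.2
0.0 slide mm [ 0.1  0.4 -0.8]
top plane 9640 [-0.0133 -0.006   0.0249]
1 4176 [35.4 38.8 48.3 57.3 58.4]
-1 490 [-37.1 -36.6 -35.5 -34.4 -33.7]
```

View pics/w4c.png

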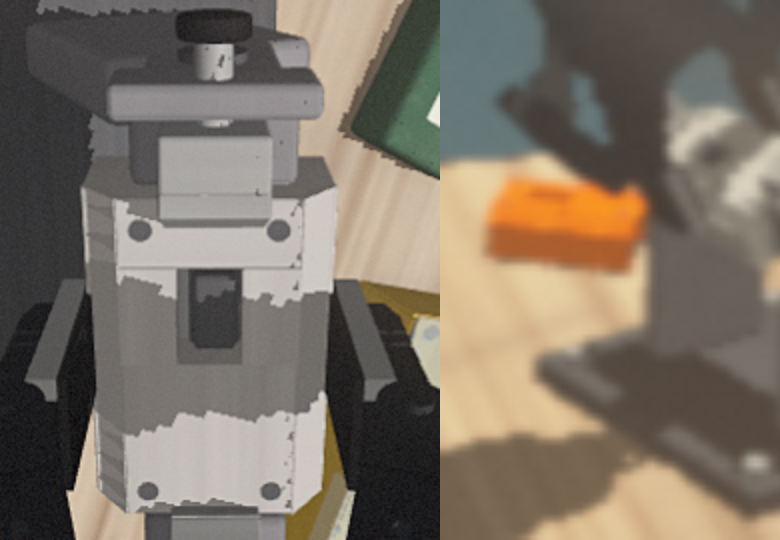

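It is hard up against a stop (54 N), with the key visible in the slot at (213,310) and the +y catch nose at (215,180) over the end. I'll check the catch positions numerically against the closed state in earlier images.

```bash
python3 - <<'E'
from fit import *
S=np.array([.6262,.1351,.0951]); B=seatR(20.6)
for n in("w2","w3","w4","top0","s4","side0","s2"):
    L=((cloud(load(n+".npz"))-S)@B).reshape(-1,3)
    for lo,hi in((.027,.031),(.031,.035),(.036,.040),(.040,.044)):
        for sg in(1,-1):
            q=L[(L[:,2]>lo)&(L[:,2]<hi)&(abs(L[:,0])<.008)&(L[:,1]*sg>.026)&(L[:,1]*sg<.075)]
            if len(q)>8: print(n,lo,sg,len(q),(np.percentile(q[:,1]*sg,[3,25,50,75,97])*1000).round(1))
E
```

```text
w2 0.027 1 19 [30.9 31.1 32.1 58.3 58.4]
w2 0.031 1 161 [32.3 50.8 59.1 63.3 68.3]
w2 0.036 1 476 [35.7 43.5 50.4 55.8 67.2]
w2 0.04 1 195 [37.7 39.3 43.  47.5 50.4]
w3 0.027 1 88 [31.2 31.5 58.1 58.3 68.2]
w3 0.031 1 442 [32.5 50.8 59.1 63.  68.1]
w3 0.036 1 1305 [35.8 44.  50.7 56.2 67.2]
w3 0.04 1 612 [37.5 39.2 43.3 47.2 50.3]
w4 0.027 1 185 [30.8 50.5 58.1 67.9 68.2]
w4 0.027 -1 378 [31.6 32.3 32.8 33.3 34.3]
w4 0.031 1 782 [32.8 50.9 59.4 63.  68.1]
w4 0.031 -1 526 [32.7 33.8 34.6 35.3 36.5]
w4 0.036 1 2529 [38.2 45.4 52.5 56.5 67.3]
w4 0.036 -1 75 [34.8 35.7 36.2 36.5 37. ]
w4 0.04 1 1142 [37.5 39.2 43.3 47.  50.1]
top0 0.027 1 9 [31.1 32.  32.9 59.7 65.9]
top0 0.031 1 16 [33.4 35.7 52.7 60.8 68. ]
top0 0.031 -1 22 [34.2 40.3 56.5 64.8 67.6]
top0 0.036 1 30 [36.  40.6 47.5 53.6 65.1]
top0 0.036 -1 36 [38.1 43.5 47.2 52.6 58.8]
top0 0.04 1 10 [37.2 40.2 43.3 47.2 50.2]
s4 0.027 -1 14 [37.5 58.  63.2 69.9 71.1]
s4 0.031 -1 16 [39.  58.  61.8 68.3 70.2]
s4 0.036 -1 32 [44.4 51.6 58.1 60.3 70.8]
s4 0.04 -1 23 [40.2 42.1 46.8 50.  54.7]
side0 0.027 -1 11 [46.4 59.9 68.4 69.9 71.3]
side0 0.031 1 17 [28.  31.6 32.9 36.  64.7]
side0 0.031 -1 19 [37.9 58.7 61.3 69.7 70.7]
side0 0.036 1 25 [32.  34.1 45.3 58.9 65.2]
side0 0.036 -1 32 [41.3 51.8 55.1 59.8 69.7]
side0 0.04 1 23 [33.7 37.4 41.8 46.7 52.1]
side0 0.04 -1 20 [40.1 42.7 46.1 48.3 52.5]
s2 0.027 1 12 [30.4 31.2 32.1 33.6 51. ]
s2 0.027 -1 9 [37.7 58.3 61.2 69.2 70.7]
s2 0.031 1 20 [29.4 32.1 34.4 56.4 66.9]
s2 0.031 -1 20 [40.7 58.7 61.  70.2 71.1]
s2 0.036 1 22 [33.8 36.1 46.4 56.1 66. ]
s2 0.036 -1 38 [40.7 50.5 54.3 59.5 71.7]
s2 0.04 1 17 [34.8 36.2 41.5 44.7 47.8]
s2 0.04 -1 17 [40.5 41.7 46.1 48.7 52.9]
```

Both noses are back at their closed positions (y ≈ 30.8 and −31.6 mm), and the hub top is at 24.9 mm, which is home. I'll relieve the pressing force, let go and retreat.

```bash
python3 -m creep '{"slide":[[0,0,-0.001],[0,0,0]],"twist":[0,0]}'; python3 -m creep '{"slide":[[0,0,0],[0,0,0],[0,0,0],[0,0,0]],"twist":[0,0,0,0]}' 100; python3 go.py; python3 -m creep '{"slide":[[0,0,-0.015],[0,0,-0.03],[0,0,-0.04],[0,0,-0.04],[0,0,0]],"twist":[0,0,0,0,0]}'; python3 - <<'E'
from fit import *
c=snap("wrist","w5"); cv2.imwrite("pics/w5c.png",cv2.resize(c["p"][60:320,160:400],None,fx=2,fy=2))
S=np.array([.6262,.1351,.0951]); B=seatR(20.6); W=cloud(c); L=((W-S)@B).reshape(-1,3)
m=(abs(L[:,2]-.025)<.006)&(abs(L[:,0])<.02)&(abs(L[:,1])<.029)&~((abs(L[:,0])<.009)&(L[:,1]>-.003)); A=L[m]
print("top plane",len(A),np.linalg.lstsq(np.c_[A[:,:2],np.ones(len(A))],A[:,2],rcond=None)[0].round(4))
m=(abs(L[:,2]-.025)<.004)&(abs(L[:,0])<.03)&(abs(L[:,1])<.045); r=cv2.minAreaRect((L[m][:,:2]*1000).astype(np.float32)); print(r)
for sg in(1,-1):
    q=L[(L[:,2]>.027)&(L[:,2]<.031)&(abs(L[:,0])<.008)&(L[:,1]*sg>.026)&(L[:,1]*sg<.075)]
    if len(q)>5: print(sg,len(q),(np.percentile(q[:,1]*sg,[3,25,50])*1000).round(1))
E
```

```text
clock: 12.95
position: [0.6227, 0.1347, 0.1002]
ee_rot: [0.55, 0.794, 0.215, 0.147]
ft_force: [-17.2, -3.9, 19.1]
grip_width: 0.54
grasp_force: 67.9
clock: 13.45
position: [0.6228, 0.1347, 0.0995]
ee_rot: [0.55, 0.794, 0.214, 0.147]
ft_force: [0.5, 0.8, -0.4]
grip_width: 1.0
grasp_force: 0.0
13.45 hub in seat mm [-0.68 -0.21 -1.28]
rotvec deg in seat [ 0.07 -0.14 -0.04] F seat [ 0.4  0.5 -0.8] T [-0.18  0.49  0.04] grip 1.0 0.0
clock: 14.08
position: [0.5666, 0.1143, 0.2072]
ee_rot: [0.549, 0.793, 0.218, 0.147]
ft_force: [-0.3, 0.3, 0.1]
grip_width: 0.997
grasp_force: 0.0
top plane 3336 [-0.002  -0.0038  0.025 ]
((-0.6345233917236328, 0.10194778442382812), (89.99544525146484, 44.910282135009766), 89.54763793945312)
1 46 [28.9 31.4 31.5]
-1 105 [31.8 32.3 32.8]
```

View pics/w5c.png

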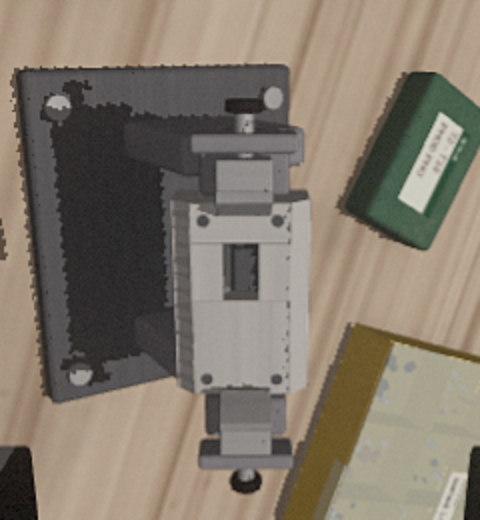

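The half-hub sits square between the posts. Its key shows in the slot at (242,270), and both catch noses, at (244,180) and (246,415), are over its ends. The gripper is clear, so I'm handing in.

```bash
python3 -c "
from workcell import manip
print(manip.hand_in())"
```

```text
the job is handed in; nothing more can be done
None
```

hub_b is pressed home on the shaft with its key in the slot and both catches shut over its ends; I released it, backed the gripper clear and handed in at about 14 s, leaving everything else untouched.

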